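Make room on the tin rail and slide a tin in

TASK

Make room on the rail for the tin that waits in front of it: press down the release pad of the sliding stop and, keeping it pressed, push the stop to the right along its bar as far as it goes. Then push the waiting tin with the fingertips, sliding it over the worktop into the gap between the shelved tin and the stop, until it stands against the bar, and let go of everything. Lift nothing; both tins stay upright, the shelved tin stays where it is, and the mug and the milk pitcher are left alone.

Things in the scene. Friction and masses are not known exactly. Their poses are not given: they have to be found in the camera images.
- rail: Tin rail, fixed: level aluminium bar along y, 320 mm long, 14 mm thick (front face x = -7 mm), z 24 to 48 mm, ratchet teeth on top. Origin: on the worktop under the bar, near mid-length; x away from the robot, y left, z up. Left end: fixed plate, inner face y = +132 mm, 64 mm high, reaching forward to x = -67 mm. Bar's right end y = -175 mm. Feet reach back to x = +57 mm. Tins stand in front of the bar.
- stop (a joint): Travel of the sliding stop to the right (rail -y), m: 0 = foremost, its plate's tin face at rail y = +45 mm; 0.125 = fully back at the right end. Starts at 0 to 0.03. With the release up the ratchet blocks it within 8 mm; with the release pressed it slides at about 2 N. It stays where it is left and cannot be lifted off.
- stop_face (a point): Centre of the left face (towards the tins) of the stop's upright plate, 34 mm above the worktop. The plate is 6 mm thick, 64 mm high and reaches forward to 66 mm in front of the bar's centre line. Axes as the rail's.
- release (a joint): Release lever on top of the stop, rad: 0 = up (locked), 0.2 = fully down; the ratchet is free from about 0.12. A spring holds it up: at the pad's middle about 1.5 N starts it and 4 N holds it fully down, 7 mm lower. Let go, it springs up and locks again.
- release_pad (a point): Middle of the top of the release pad: flat ribbed grey thumb pad on top of the stop, over the bar, 68 mm above the worktop, 30 mm along the bar, 34 mm across. Open above and to the left. It tips about a pivot 34 mm to the right of this point, so pressing close to the thumb rest is stiffer. Axes at rest as the rail's; they turn with the pad.
- waiting_tin: The round tin that waits alone in front of the rail, between it and the robot: 75.4 mm in diameter, 58 mm high, about 0.18 to 0.36 kg, loose. Origin: centre of its underside. Its centre is 135 to 160 mm in front of the bar's centre line; its yaw means nothing.
- shelved_tin: The same kind of tin, already on the rail: it stands in front of the bar, against or within 8 mm of the fixed left plate and about 2 mm from the bar. Loose. Origin: centre of its underside.
- mug: White mug, 53 mm high, 61 mm wide without its handle, on the worktop at the left. Bystander, loose. Origin: underside.
- pitcher: Steel milk pitcher, 89 mm high, 74 x 97 mm with its handle, on the worktop at the right. Bystander, loose. Origin: underside.
- thumb_rest (a point): Centre of the left face of the thumb rest: black upright block fixed on the stop, just right of the pad (this face is 18 mm right of the pad's middle), 36 mm wide, 12 mm thick, z 64 to 96 mm. A fingertip that presses the pad pushes to the right against it. Axes as the rail's.
Mind the look-alikes: they are no part of the job. Leave any turquoise look-alike of the waiting_tin alone.

How it is judged (in metres and radians):
On the way, in this order (a step that is already met when the one before it is completed fails the run):
1. the release pad is pressed while the stop is still near its start (value of joint release above 0.12 rad and value of joint stop below 0.06 m), for 0.05 s.
2. the stop is pushed back to the right end of its bar (value of joint stop above 0.115 m), for 0.2 s.
3. the waiting tin is in the gap, against the bar (x of waiting_tin in the frame of rail above -0.057 m and y of waiting_tin in the frame of rail between -0.05 and 0.03 m), for 0.2 s.
At the end, for the whole second after the job is handed in: Stop within 10 mm of its right end, release up; waiting tin upright, at rest between shelved tin and stop, at most 12 mm short of the bar; shelved tin upright, within 25 mm of its start; mug and pitcher within 20 mm of theirs (all of step 3 and value of joint stop above 0.115 m and value of joint release below 0.12 rad and x of waiting_tin in the frame of rail below -0.035 m and angle between each of waiting_tin, shelved_tin's own z axis and vertical below 0.1 rad and distance of shelved_tin from where it was at the start of the episode below 0.025 m and linear speed of waiting_tin below 0.01 m/s and distance of each of mug, pitcher from where it was at the start of the episode below 0.02 m); the robot touches nothing.
It fails at once if a tin is lifted (height (world z) of any of waiting_tin, shelved_tin above 0.012 m).
It fails at once if a tin is tipped (angle between any of waiting_tin, shelved_tin's own z axis and vertical above 0.3 rad).
It fails at once if the shelved tin is pushed away from its place (distance of shelved_tin from where it was at the start of the episode above 0.03 m).
It fails at once if the mug or the milk pitcher is disturbed (distance of any of mug, pitcher from where it was at the start of the episode above 0.03 m).
It also fails if it takes over 58 s, if anything falls off the work surface, if the arm or the gripper's body presses on something with over 40 N, if the wrist force passes 120 N, or if a joint passes its speed limit or range.

ROBOT

A 6-joint arm with a two-finger parallel gripper is mounted at the origin on a cart in front of the work surface, level with it; the furniture and walls round the work are solid. World frame = base frame: x ahead of the robot, y to its left, z up, the work surface at z = 0. Lengths are in mm, angles in rad, forces in N, time in s.
With the tool pointing down it reaches from about 300 to 775 mm from the base axis. Payload 14.6 kg.
Tool frame: the origin (TCP) lies midway between the tips of the shut fingers; the grasp point (between the pads) lies 19 mm behind it; y points along the fingers, z is the direction in which the jaws open and shut, and the axes are right-handed (so a half turn about y gives the same grasp; the last joint's range is limited). The gripper opens to 94 mm and grips with 3 to 60 N. Pads are 16 mm wide; open, the fingers measure 119 mm over their backs; the gripper's body (75 mm by 177 mm) begins 78 mm behind the grasp point.
Start: joints at [1.097, 0.3, 1.521, -0, 1.321, -0.067], TCP at [217.616, 505.106, 205.446] pointing down, gripper open.
Joint ranges: [-3.03, 3.03], [-0.79, 2.21], [0.23, 2.52], [-1.04, 4.18], [0, 3.07], [-2.55, 2.55]. Speed limits (rad/s): [2.22, 2.22, 2.57, 3.14, 3.14, 3.14].

INTERFACE

Orientations are given as [roll, pitch, yaw] about the fixed x, y, z axes, in that order (R = Rz(yaw) Ry(pitch) Rx(roll)).
In Python, from cell import manip gives the robot as it stands.
- The arm moves only by the tool play_rows, never from a script. Its argument "series" is a list of rows, each a list of 3 entries, a list of its own where there are three numbers: the shift along the tool's x, y, z in m, then the turn about the tool's y in rad, then the closure, from 0 (fully open) to 1 (shut). In form: [[[dx, dy, dz], twist, grip], ...]. A call has 1 to 20 rows; each row is the pose to reach, as a shift and turn from the pose measured when the call began, along the tool's axes at that moment; what a row does not reach only later rows make up. A row lasts 1/10 s, in which the tool goes at most 50 mm and 8.59 degrees, less where a joint would pass 70% of its speed; a pose out of reach is approached as far as the arm can. A call with a gripper value outside its range is refused whole. The fingers move at their own pace and stop on an object; "squeeze" is the grip in N (left out, the last holds). Time passes only in rows, so rows that repeat a pose let the fingers close. It gives the time, the measured TCP pose, the force and the opening at its end, in the units of the state.
- manip.read_state(): the state, without advancing time (a new reading comes with each control period).
- manip.camera(name): name is "side" or "top" or "wrist"; returns the picture (400x640x3 uint8, red, green, blue); there is no depth.
- manip.camera_params(name): a dict with "K" (3x3 intrinsics, pixels), "rvec" (rotation vector, rad) and "tvec" (3), from world to camera coordinates, as OpenCV has them. Camera axes: x right, y down, z forward; pixel columns grow to the right and rows downward; lengths in mm; the calibration is good to about 2 mm. The wrist camera is an equidistant fisheye: a pixel r from the principal point sees the ray r / f radians off the axis. A picture is of the moment at which its call begins: read the wrist's pose just before it. camera_params takes no time and is no camera call; for the wrist camera it gives the pose at the moment of the call.
- manip.sign_off(): hands the job in, once; it reports no verdict.
The state is a dict: "clock": time; "joints": joint angles; "qd": joint speeds; "effort": joint torques, N m; "eef_pos": TCP position; "eef_rot": TCP orientation; "wrist_force": force on the tool from outside, world axes, zero at the start; "moment": the same for the moment, N m; "finger_gap": finger opening in mm.
Only numpy, scipy, OpenCV 4.12 (cv2) and the standard library are available. Lean on these libraries where they do the work, as an engineer would, in place of code of your own. Each camera call takes 0.05 s, during which the arm holds its last target. There are 200 camera calls.

## Working session

There is one attempt and no reset: what is moved stays moved. The work goes in short steps, Python scripts to look and compute and a tool call to move; the robot and the scene stay as the last step left them, time stands still between calls to the robot, and variables do not carry over. Pictures are saved under pics/ and viewed, about 8 in all and at most 12, crops included, and the job is handed in when it is done.

Besides the shell and the picture viewer there is one more tool, called after "Request:" as name(argument=value, ...) on one line, values as JSON. play_rows: Moves the arm, as the interface text tells. Its arguments: {"type":"object","properties":{"series":{"type":"array","items":{"type":"array"}},"squeeze":{"type":"number"}},"required":["series"]}

```bash
mkdir -p pics; ls; python3 - <<'E'
from cell import manip
import cv2
s=manip.read_state();print({k:s[k] for k in('clock','eef_pos','eef_rot','wrist_force','finger_gap')})
for n in("top","side"):
    cv2.imwrite(f"pics/{n}0.png",cv2.cvtColor(manip.camera(n),cv2.COLOR_RGB2BGR)); p=manip.camera_params(n);print(n,p)
E
```

```text
pics
{'clock': 0.0, 'eef_pos': array([217.47615782, 504.88504015, 204.87517906]), 'eef_rot': array([-1.57195111e+00,  1.09360037e-04, -4.06787585e-01]), 'wrist_force': array([ 0.05609947,  0.232726  , -0.03810426]), 'finger_gap': 93.64503662859806}
top {'K': array([[442.70004003,   0.        , 325.628438  ],
       [  0.        , 442.70004003, 201.6359087 ],
       [  0.        ,   0.        ,   1.        ]]), 'rvec': array([ 2.14026471, -2.1589852 ,  0.18604355]), 'tvec': array([-107.87769006,  574.01472324, 1165.02685487])}
side {'K': array([[472.58391671,   0.        , 321.76016053],
       [  0.        , 472.58391671, 196.63669552],
       [  0.        ,   0.        ,   1.        ]]), 'rvec': array([ 1.25466459, -2.57427545,  0.62463371]), 'tvec': array([246.98432837, 483.97469357, 862.6530378 ])}
```

View pics/top0.png

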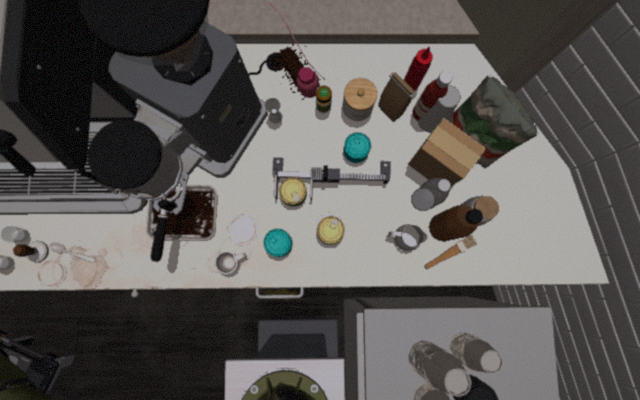

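View pics/side0.png

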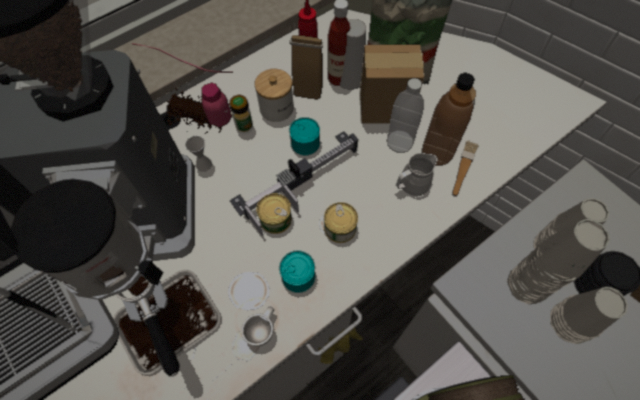

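Top view: the rail runs from (278,178) to (388,178), with the stop near (325,175) and the shelved yellow tin at (292,191). Candidates for the waiting tin are yellow (330,230), turquoise (278,242) and turquoise (357,147). I choose the yellow one at (330,230), which stands alone in front of the rail. The mug is at (228,262) and the pitcher at (407,237). I'll check with a close crop.

```bash
cat > h.py <<'E'
from cell import manip
import numpy as np, cv2
def ray(n,uv,z,p=None):
    p=p or manip.camera_params(n);R=cv2.Rodrigues(p["rvec"])[0];c=-R.T@p["tvec"]
    d=R.T@np.linalg.solve(p["K"],[uv[0],uv[1],1.]);return c+d*(z-c[2])/d[2]
def proj(n,P):
    p=manip.camera_params(n);return cv2.projectPoints(np.float64(P).reshape(-1,1,3),p["rvec"],p["tvec"],p["K"],None)[0][:,0]
def save(img,name,box=None,k=1):
    if box: img=img[box[1]:box[3],box[0]:box[2]]
    cv2.imwrite("pics/"+name,cv2.resize(cv2.cvtColor(img,cv2.COLOR_RGB2BGR),None,fx=k,fy=k,interpolation=cv2.INTER_CUBIC))
def blobs(img,lo,hi,amin=80):
    m=cv2.inRange(cv2.cvtColor(img,cv2.COLOR_RGB2HSV),np.array(lo),np.array(hi))
    n,_,st,ce=cv2.connectedComponentsWithStats(m)
    return [(ce[i].round(1),st[i]) for i in range(1,n) if st[i][4]>amin]
E
python3 - <<'E'
from h import *
t=cv2.imread("pics/top0.png")[:,:,::-1].copy();s=cv2.imread("pics/side0.png")[:,:,::-1].copy()
save(t,"topc.png",(260,140,400,255),5)
save(s,"sidec.png",(225,125,370,245),5)
for n,i in(("top",t),("side",s)):
    for b in blobs(i,(18,70,90),(34,255,255)): print(n,b, ray(n,b[0],58).round(1))
E
```

```text
top (array([453.8, 147.2]), array([431, 127,  48,  39, 344], dtype=int32)) [ 721.2 -469.6   58. ]
top (array([291.9, 189.5]), array([279, 177,  27,  27, 517], dtype=int32)) [605.1 -21.4  58. ]
top (array([329.9, 230.8]), array([317, 216,  27,  28, 523], dtype=int32)) [ 492.  -123.3   58. ]
side (array([393.4,  60.1]), array([365,  52,  59,  17, 869], dtype=int32)) [ 758.8 -516.5   58. ]
side (array([272.7, 208.3]), array([256, 193,  35,  31, 753], dtype=int32)) [601.7 -20.3  58. ]
side (array([340.8, 218.2]), array([324, 203,  34,  30, 766], dtype=int32)) [ 491.1 -122.8   58. ]
```

View pics/topc.png

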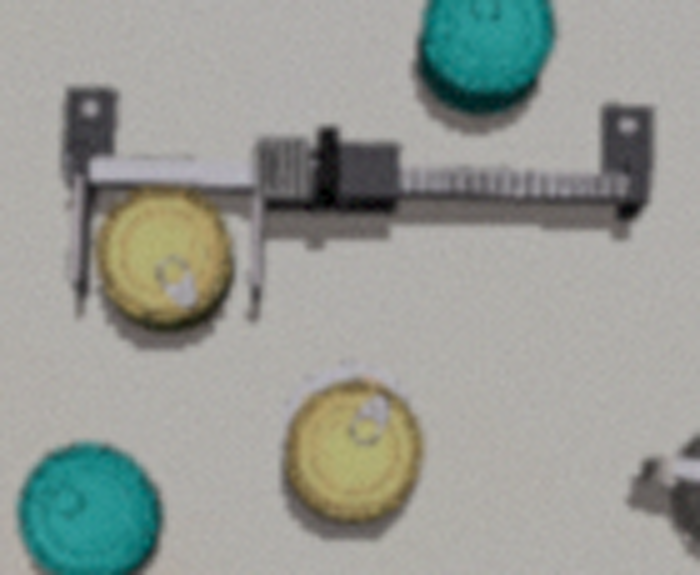

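View pics/sidec.png

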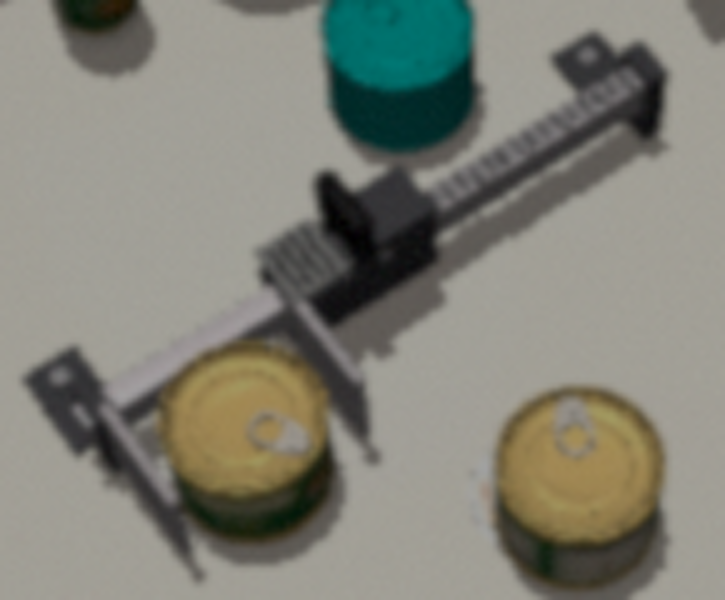

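Both crops confirm it: yellow waiting tin alone at top-crop (355,450), shelved yellow tin (165,258), ribbed pad centre (285,168), thumb rest (327,165), and the bar from (90,170) to (632,184). Turquoise look-alikes are at (90,510) and (487,45).

```bash
python3 - <<'E'
from h import *
def T(u,v,z): return ray("top",(260+u/5-.4,140+v/5-.4),z)
def S(u,v,z): return ray("side",(225+u/5-.4,125+v/5-.4),z)
pts=dict(barL=(T(90,170,48),S(118,392,48)),barR=(T(632,184,48),S(632,75,48)),pad=(T(285,168,68),S(305,258,68)),
 rest=(T(327,135,96),T(327,205,96),S(335,185,96)), tabs=(T(90,108,0),T(628,125,0),S(63,370,0),S(587,54,0)),
 plateTop=(T(254,195,64),T(254,310,64),S(290,300,64),S(358,380,64)),lplate=(T(83,180,64),T(81,310,64),S(103,405,64)))
for k,v in pts.items(): print(k,[p.round(1).tolist()[:2] for p in v])
for k in("barL","tabs"): pass
for i in(0,1):
    d=pts["barL"][i]-pts["barR"][i];print(np.linalg.norm(d),np.degrees(np.arctan2(-d[0],d[1])))
E
```

```text
barL [[651.6, 18.5], [650.7, 13.0]]
barR [[641.9, -280.1], [640.1, -275.4]]
pad [[647.6, -88.8], [644.8, -87.4]]
rest [[659.2, -111.2], [621.3, -110.8], [652.5, -111.9]]
tabs [[698.7, 23.1], [686.9, -286.6], [700.5, 18.9], [687.6, -288.5]]
plateTop [[633.7, -71.8], [570.6, -71.5], [633.5, -70.5], [582.5, -70.6]]
lplate [[642.6, 20.8], [571.2, 21.3], [641.4, 24.4]]
298.7601081796185 -1.8668080443250865
288.6584210623841 -2.1039227788552273
```

Request:
play_rows(series=[[[0.421,0,-0.466],1.199,1],[[0.421,0,-0.466],1.199,1],[[0.421,0,-0.466],1.199,1],[[0.421,0,-0.466],1.199,1],[[0.421,0,-0.466],1.199,1],[[0.421,0,-0.466],1.199,1],[[0.421,0,-0.466],1.199,1],[[0.421,0,-0.466],1.199,1],[[0.421,0,-0.466],1.199,1],[[0.421,0,-0.466],1.199,1],[[0.421,0,-0.466],1.199,1],[[0.421,0,-0.466],1.199,1],[[0.421,0,-0.466],1.199,1],[[0.421,0,-0.466],1.199,1],[[0.421,0,-0.466],1.199,1],[[0.421,0,-0.466],1.199,1],[[0.421,0,-0.466],1.199,1],[[0.421,0,-0.466],1.199,1]], squeeze=10)

```text
clock: 1.9
eef_pos: [419.7, -88.9, 205.6]
eef_rot: [-1.571, -0.001, -1.605]
wrist_force: [-0.4, -0.4, -0.2]
finger_gap: 0.4
```

Request:
play_rows(series=[[[-0.009,0.0,0.226],0,1],[[-0.009,0.0,0.226],0,1],[[-0.009,0.0,0.226],0,1],[[-0.009,0.0,0.226],0,1],[[-0.009,0.0,0.226],0,1],[[-0.009,0.0,0.226],0,1],[[-0.009,0.11,0.226],0,1],[[-0.009,0.11,0.226],0,1],[[-0.009,0.11,0.226],0,1],[[-0.009,0.11,0.226],0,1],[[-0.009,0.11,0.226],0,1]])

```text
clock: 3.0
eef_pos: [646.9, -87.7, 98.6]
eef_rot: [-1.567, -0.002, -1.604]
wrist_force: [0.5, -0.2, 0.5]
finger_gap: 0.7
```

```bash
python3 - <<'E'
from h import *
s=manip.read_state();print(s['eef_pos'],s['eef_rot'],s['wrist_force'])
a=manip.camera("side");b=manip.camera("wrist")
i=np.hstack([cv2.resize(a[100:250,205:355],(400,400),interpolation=2),cv2.resize(b,(640,400))[:,120:520]])
save(i,"c1.png")
E
```

```text
[646.88612665 -87.70871803  98.55852316] [-1.56734025e+00 -1.54309838e-03 -1.60436364e+00] [ 0.5176681  -0.16369624  0.50109756]
```

View pics/c1.png

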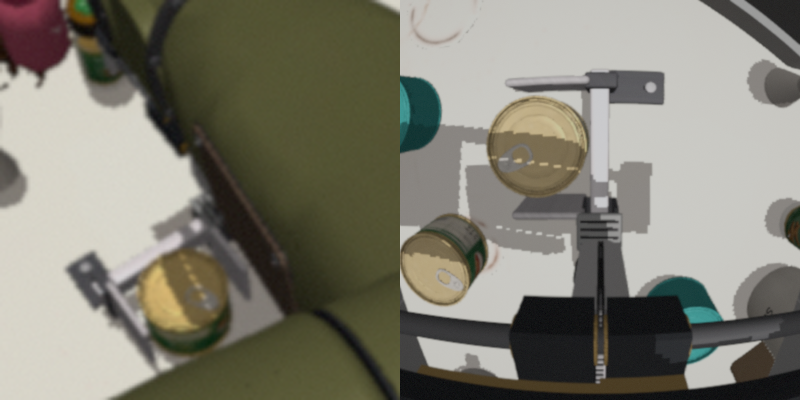

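Wrist view: the shut fingertips (about (600,245)) are centred over the ribbed pad (600,225), with the stop plate at (550,205) clear of them. Pressing now.

Request:
play_rows(series=[[[0,0.015,0],0,1],[[0,0.025,0],0,1],[[0,0.03,0],0,1],[[0,0.033,0],0,1],[[0,0.035,0],0,1],[[0,0.037,0],0,1],[[0,0.037,0],0,1]])

```text
clock: 3.8
eef_pos: [647.2, -87.8, 62.4]
eef_rot: [-1.567, -0.002, -1.604]
wrist_force: [-5.6, 1.9, 9.1]
finger_gap: 0.4
```

Request:
play_rows(series=[[[0.004,-0.0,0],0,1],[[0.008,-0.0005,0],0,1],[[0.012,-0.001,0],0,1],[[0.016,-0.001,0],0,1],[[0.02,-0.001,0],0,1],[[0.024,-0.001,0],0,1]])

```text
clock: 4.4
eef_pos: [646.4, -112.1, 63.4]
eef_rot: [-1.566, -0.002, -1.604]
wrist_force: [-2.8, 3.4, 4.0]
finger_gap: 0.4
```

Request:
play_rows(series=[[[0.006,0.001,0],0,1],[[0.014,0.001,0],0,1],[[0.022,0.001,0],0,1],[[0.03,0.001,0],0,1],[[0.038,0.001,0],0,1],[[0.046,0.001,0],0,1],[[0.054,0.001,0],0,1],[[0.062,0.001,0],0,1],[[0.07,0.001,0],0,1],[[0.078,0.001,0],0,1],[[0.084,0.001,0],0,1],[[0.09,0.001,0],0,1]])

```text
clock: 5.6
eef_pos: [643.1, -202.9, 62.6]
eef_rot: [-1.567, -0.002, -1.605]
wrist_force: [-4.6, 1.6, 5.9]
finger_gap: 0.4
```

Request:
play_rows(series=[[[0.005,0,0],0,1],[[0.01,0,0],0,1],[[0.015,0,0],0,1],[[0.02,0,0],0,1],[[0.023,0,0],0,1],[[0.023,0,0],0,1]])

```text
clock: 6.2
eef_pos: [643.3, -217.7, 63.5]
eef_rot: [-1.568, 0.01, -1.601]
wrist_force: [-7.0, 54.4, 22.3]
finger_gap: 0.6
```

The force rose to 54 N, so the stop is at its end. I'll relax, hold briefly and lift off.

Request:
play_rows(series=[[[-0.001,0,0],0,1],[[-0.001,0,0],0,1],[[-0.001,0,0],0,1],[[-0.002,-0.01,0],0,1],[[-0.004,-0.04,0],0,1],[[-0.004,-0.09,0],0,1],[[-0.004,-0.14,0],0,1],[[-0.004,-0.14,0],0,1]])

```text
clock: 7.0
eef_pos: [645.0, -216.4, 212.0]
eef_rot: [-1.557, 0.005, -1.601]
wrist_force: [0.7, -0.4, 0.7]
finger_gap: 0.6
```

Request:
play_rows(series=[[[-0.089,0,-0.248],-1.565,0.5],[[-0.089,0,-0.248],-1.565,0.5],[[-0.089,0,-0.248],-1.565,0.5],[[-0.089,0,-0.248],-1.565,0.5],[[-0.089,0,-0.248],-1.565,0.5],[[-0.089,0,-0.248],-1.565,0.5],[[-0.089,0,-0.248],-1.565,0.5],[[-0.089,0,-0.248],-1.565,0.5],[[-0.089,0,-0.248],-1.565,0.5],[[-0.089,0,-0.248],-1.565,0.5],[[-0.089,0,-0.248],-1.565,0.5],[[-0.089,0,-0.248],-1.565,0.5],[[-0.089,0,-0.248],-1.565,0.5],[[-0.089,0,-0.248],-1.565,0.5]])

```text
clock: 8.4
eef_pos: [399.8, -120.0, 209.0]
eef_rot: [-1.565, -0.014, -0.038]
wrist_force: [0.9, -0.4, -0.7]
finger_gap: 47.1
```

```bash
python3 - <<'E'
from h import *
t=manip.camera("top");s=manip.camera("side")
for n,i in(("top",t),("side",s)):
    for b in blobs(i,(18,70,90),(34,255,255)): print(n,b, ray(n,b[0],58).round(1))
save(np.hstack([t[130:270,250:410],s[110:250,230:390]]),"c2.png",None,2.5)
E
```

```text
top (array([453.8, 147.7]), array([429, 127,  49,  43, 389], dtype=int32)) [ 719.8 -469.5   58. ]
top (array([291.9, 189.5]), array([279, 177,  27,  27, 519], dtype=int32)) [605.1 -21.4  58. ]
top (array([330.7, 229.2]), array([317, 216,  27,  26, 441], dtype=int32)) [ 496.2 -125.5   58. ]
top (array([337.4, 262.8]), array([317, 252,  42,  23, 257], dtype=int32)) [ 406.9 -142.2   58. ]
side (array([393.7,  60.2]), array([365,  52,  59,  18, 868], dtype=int32)) [ 758.1 -516.9   58. ]
side (array([272.5, 208.4]), array([256, 193,  35,  32, 778], dtype=int32)) [601.8 -19.8  58. ]
side (array([333.7, 222.6]), array([324, 208,  24,  26, 339], dtype=int32)) [ 492.5 -104.1   58. ]
```

View pics/c2.png

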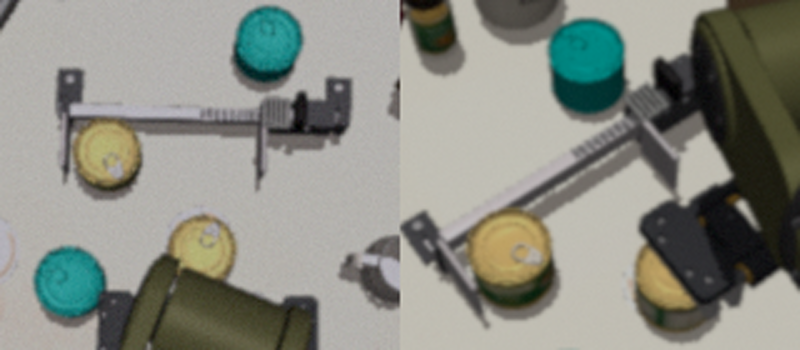

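The stop is at the right end with its pad up. The shelved tin hasn't moved, and the waiting tin is still at about (491,-123). Lowering behind the waiting tin next.

Request:
play_rows(series=[[[0.025,0.04,0],0,0.5],[[0.025,0.08,0],0,0.5],[[0.025,0.12,0],0,0.5],[[0.025,0.16,0],0,0.5],[[0.025,0.18,0],0,0.5],[[0.025,0.19,0],0,0.5],[[0.025,0.194,0],0,0.5],[[0.025,0.194,0],0,0.5],[[0.035,0.194,0],0,0.5],[[0.042,0.194,0],0,0.5],[[0.048,0.194,0],0,0.5],[[0.052,0.194,0],0,0.5]])

```text
clock: 9.7
eef_pos: [455.2, -121.0, 16.0]
eef_rot: [-1.566, -0.014, -0.037]
wrist_force: [-2.9, -1.5, 2.1]
finger_gap: 46.9
```

Request:
play_rows(series=[[[0.003,0,0],0,0.5],[[0.007,0,0],0,0.5],[[0.012,0,0],0,0.5],[[0.017,0,0],0,0.5],[[0.022,0,0],0,0.5],[[0.027,0,0],0,0.5],[[0.032,0,0],0,0.5],[[0.037,0,0],0,0.5],[[0.042,0,0],0,0.5],[[0.047,0,0],0,0.5],[[0.052,0,0],0,0.5],[[0.057,0,0],0,0.5],[[0.062,0,0],0,0.5],[[0.067,0,0],0,0.5],[[0.072,0,0],0,0.5],[[0.077,0,0],0,0.5],[[0.082,0,0],0,0.5],[[0.087,0,0],0,0.5],[[0.091,0,0],0,0.5],[[0.093,0,0],0,0.5]])

```text
clock: 11.7
eef_pos: [548.5, -124.5, 17.4]
eef_rot: [-1.566, -0.014, -0.037]
wrist_force: [-1.1, -0.3, 0.2]
finger_gap: 47.1
```

```bash
python3 - <<'E'
from h import *
t=manip.camera("top");s=manip.camera("side");w=manip.camera("wrist")
i=np.hstack([cv2.resize(t[150:250,260:400],(392,280),interpolation=2),cv2.resize(s[140:240,230:370],(392,280),interpolation=2)])
i=np.vstack([i,cv2.resize(w,(448,280))[:,28:420].repeat(2,1)[:,:784]])
save(i,"c3.png")
E
```

```text
(no output)
```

View pics/c3.png

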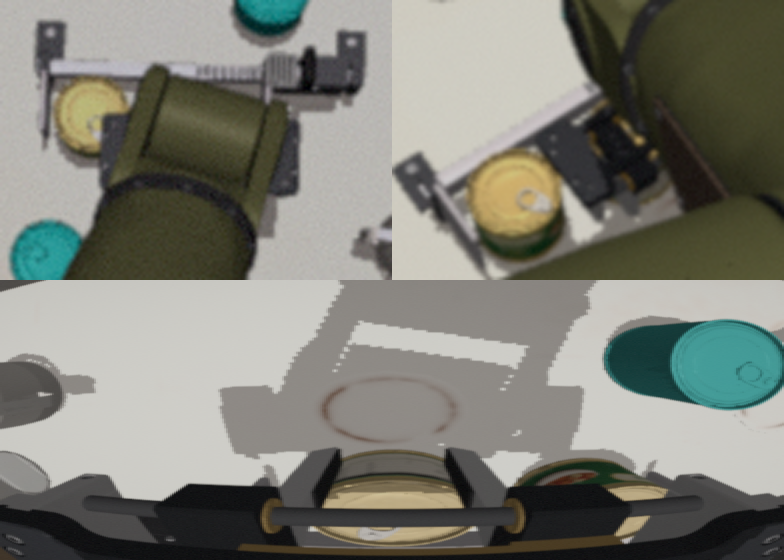

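The wrist view shows the waiting tin (390,490) cradled between the fingers, with the shelved tin beside it (600,480) and the rail untouched. Creeping on until it meets the bar.

Request:
play_rows(series=[[[0.002,0,0],0,0.5],[[0.004,0,0],0,0.5],[[0.006,0,0],0,0.5],[[0.008,0,0],0,0.5],[[0.01,0,0],0,0.5],[[0.012,0,0],0,0.5],[[0.012,0,0],0,0.5]])

```text
clock: 12.55
eef_pos: [560.6, -125.0, 17.6]
eef_rot: [-1.566, -0.015, -0.037]
wrist_force: [-0.4, 0.3, -0.8]
finger_gap: 47.2
```

Request:
play_rows(series=[[[0.0015,0,0],0,0.5],[[0.003,0,0],0,0.5],[[0.0045,0,0],0,0.5],[[0.006,0,0],0,0.5],[[0.006,0,0],0,0.5]])

```text
clock: 13.05
eef_pos: [563.5, -125.0, 17.3]
eef_rot: [-1.565, -0.007, -0.037]
wrist_force: [-27.8, -0.3, 15.5]
finger_gap: 46.9
```

Contact at 28 N, and the TCP x of 563.5 matches the predicted 564. Backing off.

Request:
play_rows(series=[[[-0.002,0,0],0,0.5],[[-0.003,0,0],0,0.5],[[-0.005,0,0],0,0.5],[[-0.01,0,0],0,0.5],[[-0.03,0,0],0,0.5],[[-0.06,0,0],0,0.5],[[-0.09,-0.02,0],0,0.5],[[-0.11,-0.06,0],0,0.5],[[-0.13,-0.11,0],0,0.5],[[-0.16,-0.16,0],0,0.5],[[-0.19,-0.19,0],0,0.5],[[-0.19,-0.19,0],0,0.5],[[-0.19,-0.19,0],0,0.5]])

```text
clock: 14.35
eef_pos: [372.3, -119.2, 206.9]
eef_rot: [-1.566, -0.009, -0.037]
wrist_force: [0.1, -0.6, -0.5]
finger_gap: 47.0
```

```bash
python3 - <<'E'
from h import *
t=manip.camera("top");s=manip.camera("side")
O=np.array([646.7,-112]);a=-.037;R=np.array([[np.cos(a),np.sin(a)],[-np.sin(a),np.cos(a)]])
for n,i in(("top",t),("side",s)):
    for b in blobs(i,(18,70,90),(34,255,255)):
        p=ray(n,b[0],58).round(1)
        if p[1]>-300: print(n,b,p,"rail",(R@(p[:2]-O)).round(1))
save(np.hstack([t[130:270,250:410],s[110:250,230:390]]),"c4.png",None,2.5)
d=cv2.absdiff(t,cv2.imread("pics/top0.png")[:,:,::-1]).sum(2)
print("diff mug",d[245:280,210:250].mean(),"pitcher",d[220:255,385:425].mean())
E
```

```text
top (array([292. , 189.6]), array([279, 177,  27,  27, 516], dtype=int32)) [604.8 -21.7  58. ] rail [-45.2  88.7]
top (array([329.8, 191.3]), array([317, 178,  27,  27, 513], dtype=int32)) [ 599.4 -124.2   58. ] rail [-46.8 -13.9]
top (array([336.1, 278.4]), array([316, 268,  42,  23, 248], dtype=int32)) [ 366.2 -138.2   58. ] rail [-279.3  -36.6]
side (array([311. , 184.2]), array([295, 169,  33,  30, 734], dtype=int32)) [ 597.8 -123.    58. ] rail [-48.5 -12.8]
side (array([272.6, 208.3]), array([256, 193,  35,  32, 776], dtype=int32)) [601.8 -20.1  58. ] rail [-48.3  90.2]
diff mug 9.213571428571429 pitcher 9.395714285714286
```

View pics/c4.png

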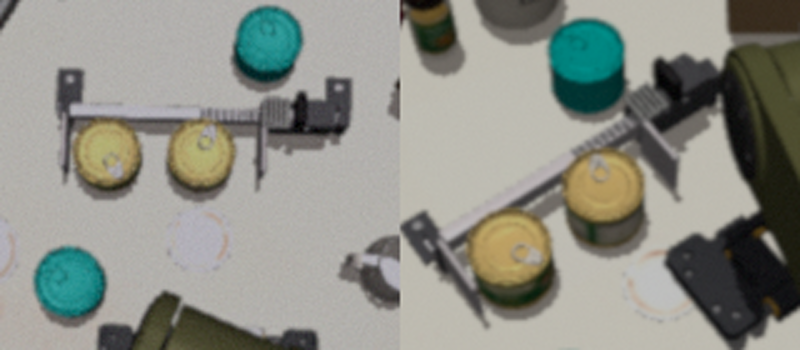

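The waiting tin stands upright against the bar at about rail (-47,-13), between the shelved tin and the stop. The stop is at the right end with its release up, and nothing else has moved. Handing in.

```bash
python3 -c "
from cell import manip
print(manip.sign_off())"
```

```text
the job is handed in; nothing more can be done
None
```

The job is done and handed in at about 14.5 s of the 58 s allowed; the sign-off gave no verdict. I pressed the release pad with the shut fingertips and pushed the stop right until it met its end. Then I slid the yellow waiting tin along the worktop between half-open fingers until it met the bar, and backed clear.

Last checks:
- **Waiting tin:** it measured about x -47 mm (top camera) and -48 mm (side camera), y about -13 mm in the rail frame. It looks upright and stands against the bar.
- **Shelved tin:** within 1 mm of its start in both views.
- **Stop and release:** in the pictures the stop is at the right end with its pad up. I judged the end position from the force rise (54 N) and the pictures; the joint values themselves cannot be read.
- **Mug and pitcher:** the top picture is practically unchanged around both.
- **Robot:** it is clear of everything, with a wrist force below 1 N.

No check failed. The two cameras disagreed by up to 3 mm on the tins, about what the calibration allows.

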